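Bring the weighed ball in the scale pan to its bin, ready to tip

TASK

The ball in the dished scale pan has been weighed and goes back into the bin of steel balls beside the scale: take the pan by its handle, lift it off the scale's four pins and, from the scale's side, turn it a quarter turn so that its pouring lip points straight into that bin, low over the bin's opening. Keep the pan level all the way, so that the ball, untouched, stays in the middle of the dish, and leave everything else where it stands. Do not tip the pan or put it down: finish while holding it there, still and level, carried by the gripper alone.

Things in the scene. Friction and masses are not known exactly. Their poses are not given: they have to be found in the camera images.
- scale: Counter scale, fixed: white housing 220 x 220 mm, top at 46 mm, with a lower console reaching 165 mm from the centre on its -x side. On top a dark cross carries four pins, 8 mm thick, tips 61 mm above the counter, at x and y = +-32 mm. Origin on the counter under the middle of the pins, +x away from the console, z up
- pan: Round dished pan of bare metal, 136 mm across, rim 32 mm above its origin, 0.14 to 0.21 kg, seated on the scale's pins by four rubber cups under it, 8 mm deep with 2 mm play. Origin in the middle at the cups' undersides (53 mm above the counter when seated); z up, +x through the pouring lip, -x along the handle. Centre of mass within 25 mm of the origin. Floor slopes 5 degrees up from the middle
- pan_handle (a point): Place to grip: centre of the pan's straight, level, black, flat-sided handle bar, 14 mm wide (pan's y), 16 mm high (z), free from 72 to 125 mm from the pan's middle along -x. This point is at (-97, 0, 34) mm in the pan's frame, 41 mm above the scale's housing when seated. Axes as the pan's
- pan_lip (a point): Tip of the pan's 32 mm wide pouring lip, at (94, 0, 18.5) mm in the pan's frame; metal 3 mm thick. Axes as the pan's
- pan_middle (a point): Where the ball's centre lies when the ball rests in the middle of the dish, at (0, 0, 19) mm in the pan's frame. Axes as the pan's
- ball_center (a point): Centre of the loose dark steel ball, 22 mm across, 44 g, that starts resting in the middle of the pan; its axes turn as it rolls. It rolls if the pan tilts more than about 5 degrees or is jerked
- ball: The same ball; its origin lies on its surface and moves as it rolls, so use point ball_center
- ball_bin: Open blue stock bin filled with steel balls like the one in the pan, to the left or the right of the scale. 120 mm along its x, 170 mm along its y, 65 mm high, walls 3 mm; balls up to 41 mm high. Loose, 0.9 kg. Origin under its centre on the counter, z up; its y axis lies within about 7 degrees of the scale's y axis, and one of its 120 mm ends faces the scale
- wheel_bin: the same blue bin, but filled with small grey wheels; it stands on the other side of the scale. Same size and axes as ball_bin
- tape_dispenser: black desk tape dispenser, 150 x 60 mm, 86 mm high, bystander; origin under its centre
- stapler: white and black stapler, 140 x 34 mm, 50 mm high, bystander behind the scale; origin under its centre
- card_box: clear open box of paper cards, 90 x 120 mm, 85 mm high, bystander; origin under its centre
- scanner: hand scanner lying down, about 130 x 64 mm, 45 mm high, bystander; origin under it
- marker: thick marker pen lying down, 120 mm long, 17 mm thick, bystander; origin under its middle
- tape_roll: roll of packing tape lying flat, 90 mm across, 48 mm high, bystander; origin under its centre
Things that resemble listed ones, but are neither listed nor needed, are in the scene too. What is shaped like the ball_bin but turquoise is not meant.

How it is judged:
By the outcome, as a careful person would: the job done as asked, in the order asked, and still so for the second after the job is handed in, while the arm keeps its last pose, push and grip.
It also fails if it takes over 38 s, if anything falls off the work surface, if the arm or the gripper's body presses on something with over 40 N, if the wrist force passes 120 N, or if a joint passes its speed limit or range.

ROBOT

A 7-joint arm with a two-finger parallel gripper is mounted at the origin on the work surface. World frame = base frame: x ahead of the robot, y to its left, z up, the work surface at z = 0. Lengths are in m, angles in degrees, forces in N, time in s.
With the tool pointing down it reaches from about 0.425 to 0.875 m from the base axis. Payload 4.7 kg.
Tool frame: the origin (TCP) lies at the very end of the fingers, on their centre line; the grasp point (between the pads) lies 19 mm behind it; z points along the fingers, y is the line along which they close (so a half turn about z gives the same grasp; the last joint's range is limited). The gripper opens to 87 mm and grips with 3 to 60 N. Pads are 19 mm wide; open, the fingers measure 117 mm over their backs; the gripper's body (75 mm by 190 mm) begins 51 mm behind the grasp point.
Start: joints at [74.777, 18.392, -4.016, 83.108, 1.295, 78.541, -3.26], TCP at [0.179, -0.625, 0.223] pointing down, gripper open.
Joint ranges: [-163.93, 163.93], [-17.29, 119.83], [-79.2, 71.16], [3.27, 140.29], [-89.18, 269.18], [5.43, 117.66], [-154.24, 154.24]. Speed limits (degrees/s): [147.25, 147.25, 180, 180, 180, 180, 180].

INTERFACE

Orientations are given as [roll, pitch, yaw] about the fixed x, y, z axes, in that order (R = Rz(yaw) Ry(pitch) Rx(roll)).
In Python, from cell import get_obs, read_camera, sign_off, silhouettes gives the robot as it stands.
- The arm moves only by the tool play_rows, never from a script. Its argument "steps" is a list that holds one entry, the list of rows, each a list of 7 numbers: the shift along the tool's x, y, z in m, then the turn, a rotation vector about the tool's x, y, z in rad, then the finger opening in m, from 0 to 0.087. A call has 1 to 12 rows; each row shifts and turns the commanded pose from where the row before left it, along the tool's axes as they then stand; what a row does not reach is not made up. A row lasts 1/10 s, in which the tool goes at most 50 mm and 8.59 degrees, less where a joint would pass 70% of its speed; a pose out of reach is approached as far as the arm can. A call is refused whole if a number of a shift passes 0.05 or a number of a turn 0.15, either way. A call with a gripper value outside its range is refused whole. The fingers move at their own pace and stop on an object; "force" is the grip in N (left out, the last holds). Time passes only in rows, so rows that do not move let the fingers close. It gives the time, the measured TCP pose, the force, the opening and the grip force at its end, in the units of the state.
- get_obs(): the state, without advancing time (a new reading comes with each control period).
- read_camera(name): name is "side" or "top" or "wrist"; returns a dict with "frame" (420x560x3 uint8, red, green, blue), "intrinsics" (3x3 intrinsics, pixels), "k1" (the pictures are not rectified: a ray, as slopes to the right and down, at radius r is drawn at 1 + k1 r^2 times it, then the intrinsics apply), "view" (4x4, takes a point from world to camera coordinates). Camera axes: x right, y up, looking along -z (the intrinsics and any distortion apply to the point x, -y, -z); pixel columns grow to the right and rows downward; lengths in m; the calibration is good to about 2 mm. A picture is of the moment at which its call begins. There is no depth.
- sign_off(): hands the job in; it is judged then, once.
Trained networks look in the newest picture that a camera, given by its name, has taken for a name from the list of things; names that differ only in an ending like _2 or _b are one class to them, and where a whole thing is asked for, a point or a joint stands for the part that bears it (a point fixed in the world has none). Each returns a list of dicts, best first, with "p" (0 to 1); they miss things now and then, are a little off and sometimes report something else, mostly with a low value. They report only what shows in the picture. A call takes as long as a camera call. They do not tell look-alikes from the thing itself.
- silhouettes(camera, name): "pixels" (420x560 bool, what is visible of it) and "extent" ([left, top, right, bottom] in pixels, round what is visible of it).
The state is a dict: "time_s": time; "qpos": joint angles; "joint_velocities": joint speeds; "effort": joint torques, N m; "tool_pos": TCP position; "tool_rot": TCP orientation; "force": force on the tool from outside, world axes, zero at the start; "wrist_torque": the same for the moment, N m; "grip_width": finger opening in m; "grasp_force": force on a finger pad.
Only numpy, scipy, OpenCV 4.12 (cv2) and the standard library are available. Lean on these libraries where they do the work, as an engineer would, in place of code of your own. Each camera call takes 0.05 s, during which the arm holds its last target. There are 200 camera calls.

## Working session

There is one attempt and no reset: what is moved stays moved. The work goes in short steps, Python scripts to look and compute and a tool call to move; the robot and the scene stay as the last step left them, time stands still between calls to the robot, and variables do not carry over. Pictures are saved under pics/ and viewed, at most 10 in all, crops included, and the job is handed in when it is done.

Besides the shell and the picture viewer there is one more tool, called after "Request:" as a command line: name --argument value ..., lists and objects as JSON in quotes. play_rows: Moves the arm, as the interface text tells. Its arguments: {"type":"object","properties":{"steps":{"type":"array","items":{"type":"array","items":{"type":"array","items":{"type":"number"}}}},"force":{"type":"number"}},"required":["steps"]}

```bash
mkdir -p pics; ls; cat > h.py <<'E'
import numpy as np, cv2
from cell import *
from scipy.spatial.transform import Rotation as R
def save(name,fn,im=None):
    c=read_camera(name); cv2.imwrite('pics/'+fn,c['frame'][:,:,::-1]); return c
def ray(c,u,v):
    K=np.array(c['intrinsics']);V=np.array(c['view'])
    d=np.array([(u-K[0,2])/K[0,0],(v-K[1,2])/K[1,1]]);s=d.copy()
    for _ in range(20): s=d/(1+c['k1']*(s@s))
    r=V[:3,:3].T@np.array([s[0],-s[1],-1]); o=-V[:3,:3].T@V[:3,3]
    return o,r
def atz(c,u,v,z):
    o,r=ray(c,u,v); return o+r*(z-o[2])/r[2]
def proj(c,p):
    K=np.array(c['intrinsics']);V=np.array(c['view'])
    q=V[:3,:3]@np.array(p)+V[:3,3]; s=np.array([q[0],-q[1]])/-q[2]; s=s*(1+c['k1']*(s@s))
    return np.array([K[0,0]*s[0]+K[0,2],K[1,1]*s[1]+K[1,2]])
def tri(obs):
    A=np.zeros((3,3));b=np.zeros(3)
    for c,u,v in obs:
        o,r=ray(c,u,v); r=r/np.linalg.norm(r); P=np.eye(3)-np.outer(r,r); A+=P;b+=P@o
    x=np.linalg.solve(A,b); return x
E
python3 - <<'E'
from h import *
s=get_obs(); print({k:np.round(v,3).tolist() for k,v in s.items()})
for n in ['top','side','wrist']:
    c=save(n,n+'0.png'); V=np.array(c['view']); print(n,np.round(-V[:3,:3].T@V[:3,3],3),np.round(-V[2,:3],2),c['intrinsics'][0][0],c['k1'])
    for t in ['scale','pan','pan_handle','pan_lip','ball','ball_bin','wheel_bin','tape_dispenser','stapler','card_box','scanner','marker','tape_roll']:
        for d in silhouettes(n,t)[:3]:
            m=d['pixels']; y,x=np.nonzero(m); print(' ',t,round(d['p'],2),d['extent'],round(x.mean(),1),round(y.mean(),1), m.sum())
E
```

```text
pics
{'time_s': 0.0, 'qpos': [74.777, 18.439, -4.015, 83.174, 1.293, 78.539, -3.26], 'joint_velocities': [-0.038, -0.021, 0.002, 0.023, -0.012, 0.046, -0.016], 'effort': [-0.0, -49.128, -0.404, -31.253, -0.064, 0.044, 0.0], 'tool_pos': [0.179, -0.624, 0.221], 'tool_rot': [-179.892, 0.004, 16.031], 'force': [0.584, 0.474, -0.737], 'wrist_torque': [-0.004, 0.034, 0.014], 'grasp_force': 0.0, 'grip_width': 0.087}
top [0.424 0.024 1.609] [ 0.07 -0.02 -1.  ] 535.0967835212251 -0.14459663924162042
  scale 0.72 [217.2, 167.5, 299.9, 265.8] 256.8 221.3 4889
  pan 0.66 [228.8, 173.6, 282.5, 244.8] 256.8 204.9 2133
  pan_handle 0.85 [228.9, 171.9, 282.3, 246.6] 257.1 204.9 2169
  pan_lip 0.92 [233.4, 169.1, 283.5, 250.4] 257.1 204.6 2116
  ball 0.5 [253.7, 202.8, 263.4, 208.9] 257.1 205.7 47
  ball_bin 0.68 [77.1, 290.9, 141.5, 336.4] 109.7 312.2 2688
  ball_bin 0.65 [143.8, 180.8, 215.0, 235.5] 179.1 207.2 2781
  wheel_bin 0.85 [303.6, 189.3, 364.9, 235.9] 334.3 211.2 2628
  tape_dispenser 0.92 [417.5, 203.2, 451.9, 253.9] 433.9 228.3 1077
  stapler 0.84 [217.3, 125.2, 264.6, 146.5] 240.8 135.
[... 878 characters left out ...]
ball_bin 0.41 [158.7, 297.6, 214.4, 361.0] 185.2 328.7 2410
  wheel_bin 0.76 [266.0, 160.8, 318.2, 208.2] 290.3 181.2 1612
  tape_dispenser 0.82 [313.8, 129.8, 351.5, 159.2] 333.9 144.7 682
  tape_dispenser 0.68 [344.5, 162.7, 378.8, 193.5] 361.0 176.3 494
  stapler 0.8 [183.0, 196.8, 203.6, 226.6] 192.6 210.5 454
  card_box 0.77 [157.5, 297.4, 215.6, 362.9] 185.3 328.7 2465
  scanner 0.64 [341.2, 160.6, 379.2, 190.6] 360.5 176.3 559
  marker 0.71 [298.6, 283.7, 316.0, 318.3] 304.6 301.9 250
  tape_roll 0.81 [237.3, 151.3, 262.7, 173.0] 248.8 161.7 491
wrist [ 0.245 -0.607  0.385] [-0.24 -0.07 -0.97] 318.1543782673403 -0.022800522473793595
  scanner 0.63 [0.0, 0.2, 90.4, 58.3] 30.8 23.9 3313
```

```bash
python3 - <<'E'
import cv2
a=cv2.imread('pics/top0.png');b=cv2.imread('pics/side0.png')
cv2.imwrite('pics/topz.png',cv2.resize(a[110:350,60:380],(800,600),interpolation=cv2.INTER_CUBIC))
cv2.imwrite('pics/sidez.png',cv2.resize(b[140:350,160:440],(800,600),interpolation=cv2.INTER_CUBIC))
E
```

```text
(no output)
```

View pics/topz.png

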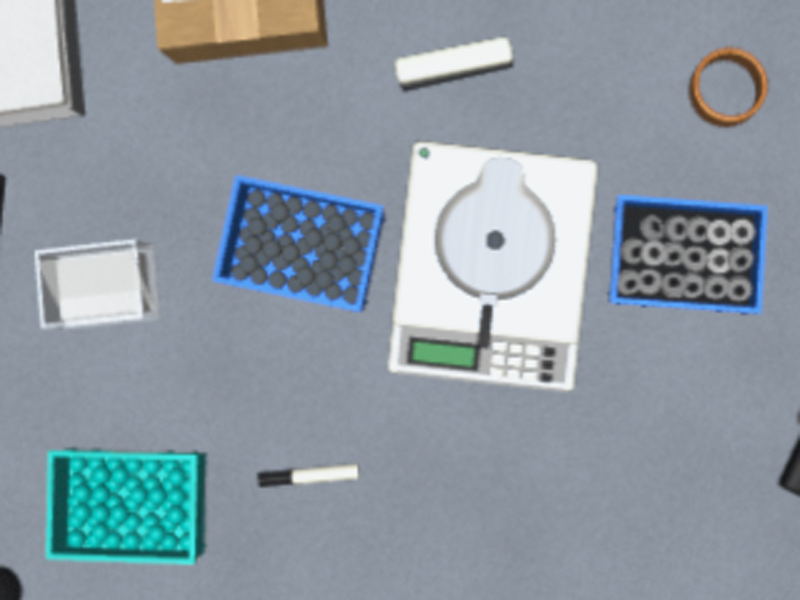

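View pics/sidez.png

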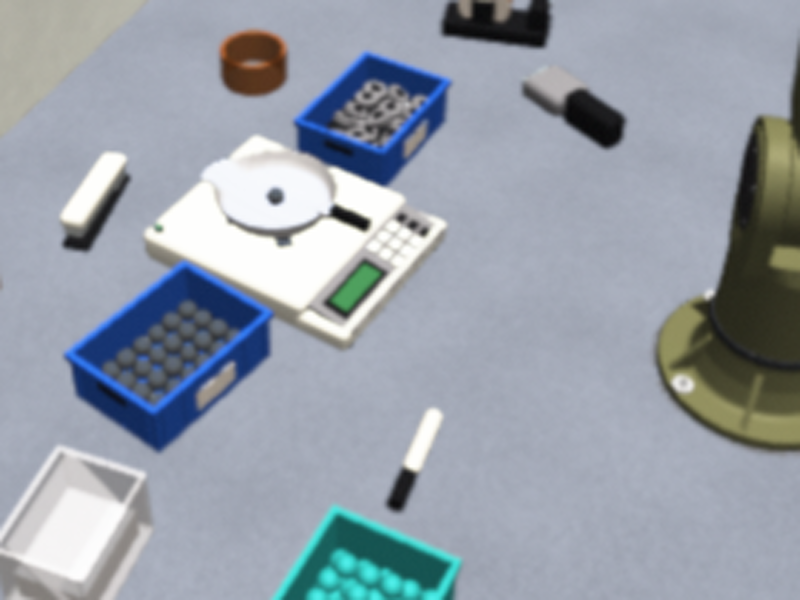

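The ball bin, with dark balls, is on the left (+y), centred near top pixel (180,207). The turquoise one at (110,312) is the decoy. The pan is at (258,206), with its lip pointing +x and its handle toward the robot at about (254,240).

```bash
cat >> h.py <<'E'
Z=lambda x,y:(60+x*.4,110+y*.4)
S=lambda x,y:(160+x*.35,140+y*.35)
E
python3 - <<'E'
from h import *
import pickle
ct=read_camera('top');cs=read_camera('side')
mt=max(silhouettes('top','pan'),key=lambda d:d['p'])
pickle.dump((ct,cs,mt),open('c.pkl','wb'))
f=lambda n,a,b:print(n,np.round(tri([(ct,*Z(*a)),(cs,*S(*b))]),4))
f('ball',(495,240),(275,197)); f('liptip',(503,158),(205,172));f('handleend',(485,346),(368,224))
f('handle root',(488,303),(330,209))
print('bin corners')
for n,a,b in [('fl',(238,179),(158,416)),('fr?',(383,205),(70,355)),('x',(383,205),(185,266)),('nl',(216,281),(158,416)),('nr',(362,309),(270,315)),('fl2',(238,179),(70,355))]: f(n,a,b)
for a in [(238,179),(383,205),(362,309),(216,281)]: print(np.round(atz(ct,*Z(*a),.065),4))
print('wheel');
for a in [(617,197),(767,206),(762,312),(611,303)]: print(np.round(atz(ct,*Z(*a),.065),4))
print('scale');
for a in [(415,143),(596,160),(573,388),(388,371)]: print(np.round(atz(ct,*Z(*a),.046),4))
for n,a,z in [('ball',(495,240),.072),('lip',(503,158),.0715),('hend',(485,346),.087),('hroot',(488,303),.087)]: print(n,np.round(atz(ct,*Z(*a),z),4))
E
```

```text
Traceback (most recent call last):
ValueError: max() iterable argument is empty
```

```bash
python3 - <<'E'
from h import *
import pickle
ct=read_camera('top');cs=read_camera('side')
pickle.dump((ct,cs),open('c.pkl','wb'))
f=lambda n,a,b:print(n,np.round(tri([(ct,*Z(*a)),(cs,*S(*b))]),4))
f('ball',(495,240),(275,197)); f('liptip',(503,158),(205,172));f('handleend',(485,346),(368,224))
f('handle root',(488,303),(330,209))
print('bin corners')
for n,a,b in [('x',(383,205),(185,266)),('nr',(362,309),(270,315)),('nl',(216,281),(158,416)),('fl',(238,179),(70,355))]: f(n,a,b)
for a in [(238,179),(383,205),(362,309),(216,281)]: print(np.round(atz(ct,*Z(*a),.065),4))
print('wheel');
for a in [(617,197),(767,206),(762,312),(611,303)]: print(np.round(atz(ct,*Z(*a),.065),4))
print('scale');
for a in [(415,143),(596,160),(573,388),(388,371)]: print(np.round(atz(ct,*Z(*a),.046),4))
for n,a,z in [('ball',(495,240),.072),('lip',(503,158),.0715),('hend',(485,346),.087),('hroot',(488,303),.087)]: print(n,np.round(atz(ct,*Z(*a),z),4))
print(get_obs()['time_s'])
E
```

```text
ball [0.5522 0.0414 0.0695]
liptip [0.649  0.03   0.0638]
handleend [0.4305 0.0559 0.0863]
handle root [0.4789 0.0511 0.0862]
bin corners
x [0.5973 0.1709 0.0543]
nr [0.4777 0.1983 0.0557]
nl [0.5135 0.3678 0.0572]
fl [0.6324 0.3398 0.0609]
[0.6313 0.3387 0.065 ]
[0.5958 0.1697 0.065 ]
[0.4759 0.1966 0.065 ]
[0.513 0.366 0.065]
wheel
[ 0.5975 -0.1022  0.065 ]
[ 0.5823 -0.2779  0.065 ]
[ 0.4587 -0.2668  0.065 ]
[ 0.4745 -0.0911  0.065 ]
scale
[0.6704 0.1323 0.046 ]
[ 0.6443 -0.0805  0.046 ]
[ 0.3774 -0.0449  0.046 ]
[0.4035 0.17   0.046 ]
ball [0.5508 0.0408 0.072 ]
lip [0.6459 0.029  0.0715]
hend [0.4292 0.0554 0.087 ]
hroot [0.4779 0.0506 0.087 ]
2.35
```

```bash
cat >> h.py <<'E'
from scipy.linalg import expm,logm
def T(p,rpy):
    M=np.eye(4);M[:3,:3]=R.from_euler('xyz',rpy,degrees=True).as_matrix();M[:3,3]=p;return M
def cur():
    s=get_obs(); return T(s['tool_pos'],s['tool_rot'])
def root(A,B,N):
    r=np.real(expm(np.real(logm(np.linalg.inv(A)@B))/N)); return np.round(np.r_[r[:3,3],R.from_matrix(r[:3,:3]).as_rotvec()],5)
E
python3 - <<'E'
from h import *
A=cur(); B=T([.40,-.29,.21],[180,0,5]); C=T([.455,.0525,.19],[180,0,-7])
print(root(A,B,12),root(B,C,11))
E
```

```text
[ 2.339e-02 -2.392e-02  1.050e-03  1.000e-05  0.000e+00  1.604e-02] [ 0.00476 -0.03123  0.00182  0.      -0.       0.01904]
```

Request:
play_rows --steps '[[[0.0234, -0.0239, 0.001, 0, 0, 0.016, 0.087], [0.0234, -0.0239, 0.001, 0, 0, 0.016, 0.087], [0.0234, -0.0239, 0.001, 0, 0, 0.016, 0.087], [0.0234, -0.0239, 0.001, 0, 0, 0.016, 0.087], [0.0234, -0.0239, 0.001, 0, 0, 0.016, 0.087], [0.0234, -0.0239, 0.001, 0, 0, 0.016, 0.087], [0.0234, -0.0239, 0.001, 0, 0, 0.016, 0.087], [0.0234, -0.0239, 0.001, 0, 0, 0.016, 0.087], [0.0234, -0.0239, 0.001, 0, 0, 0.016, 0.087], [0.0234, -0.0239, 0.001, 0, 0, 0.016, 0.087], [0.0234, -0.0239, 0.001, 0, 0, 0.016, 0.087], [0.0234, -0.0239, 0.001, 0, 0, 0.016, 0.087]]]'

```text
time_s: 3.55
tool_pos: [0.4008, -0.289, 0.2108]
tool_rot: [180.0, -0.0, 5.0]
force: [0.6, -0.4, -0.5]
grip_width: 0.0873
grasp_force: 0.0
```

Request:
play_rows --steps '[[[0.0048, -0.0312, 0.002, 0, 0, 0.019, 0.087], [0.0048, -0.0312, 0.002, 0, 0, 0.019, 0.087], [0.0048, -0.0312, 0.002, 0, 0, 0.019, 0.087], [0.0048, -0.0312, 0.002, 0, 0, 0.019, 0.087], [0.0048, -0.0312, 0.002, 0, 0, 0.019, 0.087], [0.0048, -0.0312, 0.002, 0, 0, 0.019, 0.087], [0.0048, -0.0312, 0.002, 0, 0, 0.019, 0.087], [0.0048, -0.0312, 0.002, 0, 0, 0.019, 0.087], [0.0048, -0.0312, 0.002, 0, 0, 0.019, 0.087], [0.0048, -0.0312, 0.002, 0, 0, 0.019, 0.087], [0.0048, -0.0312, 0.002, 0, 0, 0.019, 0.087], [0, 0, 0, 0, 0, 0, 0.087]]]'

```text
time_s: 4.75
tool_pos: [0.4557, 0.0569, 0.1889]
tool_rot: [-179.9, -0.1, -6.5]
force: [-0.6, 0.8, -0.1]
grip_width: 0.087
grasp_force: 0.0
```

```bash
python3 - <<'E'
from h import *
import pickle
s=get_obs(); print(s['time_s'],s['tool_pos'],s['tool_rot'],s['qpos'],s['force'])
c=save('wrist','w1.png'); pickle.dump(c,open('w1.pkl','wb'))
for n,p in [('ball',[.551,.041,.072]),('lip',[.6455,.0295,.0715]),('hp',[.4547,.0525,.087])]: print(n,proj(c,p))
E
```

```text
4.75 [0.45568356 0.0569184  0.18889081] [-1.79882341e+02 -5.23288097e-02 -6.54422927e+00] [  36.83071972   -3.12476798  -45.16637506  110.32131505   -2.43751808
   71.81750541 -104.0793704 ] [-0.58833924  0.84394542 -0.12512259]
ball [287.56244245  95.77221882]
lip [288.89897013 -34.32076463]
hp [286.80461704 213.27755507]
```

View pics/w1.png

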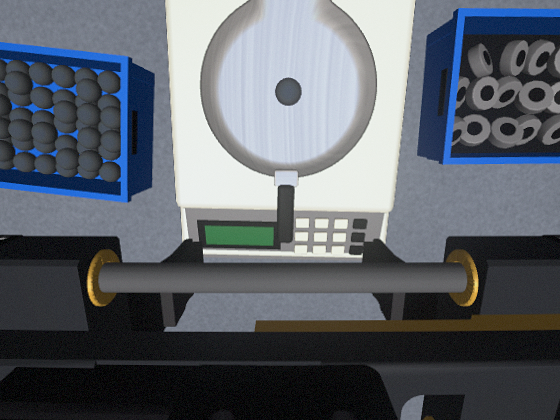

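The wrist view shows the ball at (288,91), the handle from (286,186) to (286,242) between the fingers, and the bin's near rim from (127,58) to (128,200).

```bash
python3 - <<'E'
from h import *
import pickle
c=pickle.load(open('w1.pkl','rb')); ct,cs=pickle.load(open('c.pkl','rb'))
for n,u,v,z in [('ball',288,91.5,.072),('hend',286,242,.095),('hroot',287,187,.095),('bin far',128,58,.065),('bin near',129,200,.065)]: print(n,np.round(atz(c,u,v,z),4))
b=tri([(c,288,91.5),(ct,*Z(495,240)),(cs,*S(275,197))]);print('ball',b)
print('handle h',tri([(c,286,242),(ct,*Z(485,346)),(cs,*S(368,224))]))
# handle edges by thresholding
im=cv2.cvtColor(c['frame'],cv2.COLOR_RGB2GRAY).astype(int)
for v in (192,197,202,207,212):
    r=im[v,265:310]; x=np.nonzero(r<90)[0]+265; print(v,x.min(),x.max(),np.round(atz(c,x.mean(),v,.095),4))
A=cur()
E
```

```text
ball [0.5543 0.0403 0.072 ]
hend [0.4317 0.0558 0.095 ]
hroot [0.4787 0.0498 0.095 ]
bin far [0.5972 0.1699 0.065 ]
bin near [0.4782 0.1965 0.065 ]
ball [0.55321738 0.04071593 0.06880556]
handle h [0.4299307  0.05618906 0.08720968]
192 278 293 [0.4748 0.0514 0.095 ]
197 278 293 [0.4706 0.0519 0.095 ]
202 278 292 [0.4665 0.0528 0.095 ]
207 278 292 [0.4623 0.0533 0.095 ]
212 277 293 [0.458  0.0537 0.095 ]
```

```bash
python3 - <<'E'
from h import *
print(root(cur(),T([.4573,.053,.068],[180,0,-7.3]),10))
E
```

```text
[ 2.000e-04  1.000e-04  1.207e-02 -4.000e-05 -4.000e-05  1.100e-03]
```

Request:
play_rows --steps '[[[0.0002, 0.0001, 0.0121, 0, 0, 0.001, 0.06], [0.0002, 0.0001, 0.0121, 0, 0, 0.001, 0.06], [0.0002, 0.0001, 0.0121, 0, 0, 0.001, 0.06], [0.0002, 0.0001, 0.0121, 0, 0, 0.001, 0.06], [0.0002, 0.0001, 0.0121, 0, 0, 0.001, 0.06], [0.0002, 0.0001, 0.0121, 0, 0, 0.001, 0.05], [0.0002, 0.0001, 0.0121, 0, 0, 0.001, 0.04], [0.0002, 0.0001, 0.0121, 0, 0, 0.001, 0.03], [0.0002, 0.0001, 0.0121, 0, 0, 0.001, 0.03], [0.0002, 0.0001, 0.0121, 0, 0, 0.001, 0.03], [0, 0, 0, 0, 0, 0, 0.03], [0, 0, 0, 0, 0, 0, 0.03]]]'

```text
time_s: 6.0
tool_pos: [0.4571, 0.0509, 0.0673]
tool_rot: [-180.0, 0.0, -7.5]
force: [0.5, -0.2, 0.4]
grip_width: 0.0306
grasp_force: 0.0
```

```bash
python3 - <<'E'
from h import *
s=get_obs(); print(s['time_s'],s['tool_pos'],s['tool_rot'],s['force'],s['grip_width'])
c=save('wrist','w2.png')
E
```

```text
6.0 [0.45706344 0.05093438 0.06731971] [-1.79986842e+02  3.14691082e-02 -7.50074812e+00] [ 0.46321891 -0.21092596  0.39841411] 0.030565599535584728
```

View pics/w2.png

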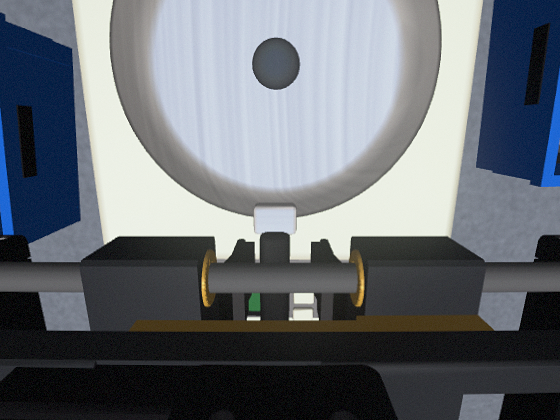

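The handle is at column 275 and the fingers' middle is at about 280, so the tool is about 2 mm off. I'll shift it, then close gently.

Request:
play_rows --steps '[[[0, -0.001, 0, 0, 0, 0, 0.03], [0, -0.001, 0, 0, 0, 0, 0.026], [0, 0, 0, 0, 0, 0, 0.022], [0, 0, 0, 0, 0, 0, 0.019], [0, 0, 0, 0, 0, 0, 0.017], [0, 0, 0, 0, 0, 0, 0.0155], [0, 0, 0, 0, 0, 0, 0.014], [0, 0, 0, 0, 0, 0, 0.012], [0, 0, 0, 0, 0, 0, 0.008], [0, 0, 0, 0, 0, 0, 0.0]]]' --force 10

```text
time_s: 7.05
tool_pos: [0.4574, 0.053, 0.0675]
tool_rot: [-180.0, 0.0, -7.5]
force: [-0.8, 0.2, 1.0]
grip_width: 0.0141
grasp_force: 10.0
```

Request:
play_rows --steps '[[[0, 0, 0, 0, 0, 0, 0], [0, 0, 0, 0, 0, 0, 0], [0, 0, 0, 0, 0, 0, 0]]]' --force 55

```text
time_s: 7.35
tool_pos: [0.4574, 0.053, 0.0675]
tool_rot: [-180.0, 0.0, -7.5]
force: [-0.4, 2.6, 1.2]
grip_width: 0.0134
grasp_force: 55.0
```

```bash
python3 - <<'E'
from h import *
s=get_obs(); print(s['time_s'],s['tool_pos'],s['tool_rot'],s['force'],s['wrist_torque'],s['grip_width'],s['grasp_force'])
E
```

```text
7.35 [0.45740626 0.05296542 0.06753776] [-1.79991824e+02  1.81366416e-04 -7.50127724e+00] [-0.35370935  2.55776509  1.20596543] [0.45919807 0.08416941 0.12540004] 0.013444088350318332 54.99702634289861
```

Request:
play_rows --steps '[[[0, 0, -0.001, 0, 0, 0, 0], [0, 0, -0.001, 0, 0, 0, 0], [0, 0, -0.002, 0, 0, 0, 0], [0, 0, -0.002, 0, 0, 0, 0], [0, 0, -0.003, 0, 0, 0, 0], [0, 0, -0.003, 0, 0, 0, 0], [0, 0, -0.003, 0, 0, 0, 0], [0, 0, -0.002, 0, 0, 0, 0], [0, 0, -0.001, 0, 0, 0, 0], [0, 0, 0, 0, 0, 0, 0], [0, 0, 0, 0, 0, 0, 0]]]'

```text
time_s: 8.45
tool_pos: [0.4573, 0.0527, 0.0855]
tool_rot: [180.0, 0.0, -7.5]
force: [0.1, 0.3, -1.7]
grip_width: 0.0131
grasp_force: 55.0
```

```bash
python3 - <<'E'
from h import *
import pickle
s=get_obs(); print(s['time_s'],s['tool_pos'],s['tool_rot'],s['force'],s['wrist_torque'],s['grip_width'],s['grasp_force'])
c=save('wrist','w3.png'); cs=save('side','s3.png'); pickle.dump((c,cs),open('w3.pkl','wb'))
a=cv2.imread('pics/w3.png'); b=cv2.resize(cs['frame'][165:255,200:320,::-1],(560,420),interpolation=cv2.INTER_CUBIC)
cv2.imwrite('pics/m3.png',cv2.resize(np.hstack([a[:300],b[:300]]),(800,214))) 
cv2.imwrite('pics/m3.png',np.vstack([a[:280,:],b])[:600]) 
E
```

```text
8.45 [0.45733234 0.05270642 0.08547679] [ 1.79991467e+02  6.67712230e-03 -7.51739168e+00] [ 0.12754907  0.34938359 -1.67447055] [ 0.08959114  0.21032769 -0.01531986] 0.013089276436269668 54.98660635203123
```

View pics/m3.png

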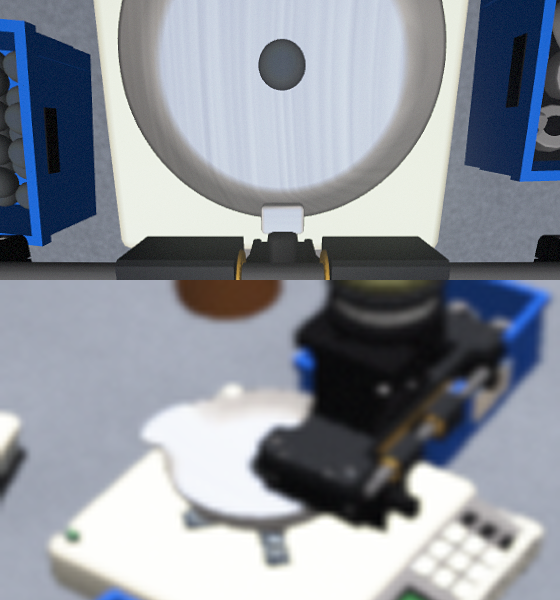

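Here the ball is still centred at (282,64), the cups are clear of the pins, and the pan looks level. I'll quantify the tilt by fitting the rim circle in the w2 and w3 frames.

```bash
cat >> h.py <<'E'
from scipy.optimize import least_squares
def rimfit(c,M,verbose=True):
    """M: tool pose. rim circle fit; returns centre in tool-level frame & tilts(deg)"""
    im=cv2.GaussianBlur(cv2.cvtColor(c['frame'],cv2.COLOR_RGB2GRAY),(0,0),1.).astype(float)
    ctr=np.array([.097,0,-.0198-.0]) # rim centre in tool frame(z down): rim 2 mm below grasp pt
    def P(p,ph,r=.068):
        cx,cy,cz,a,b=p
        q=R.from_rotvec([a,b,0]).apply(np.c_[r*np.cos(ph),r*np.sin(ph),0*ph])+[cx,cy,cz]
        return np.array([proj(c,(M@np.r_[x,1])[:3]) for x in q])
    p=np.r_[.097,0,-.017,0,0]; ph=np.radians(np.r_[np.arange(75,166,3),np.arange(195,286,3)])
    for it in range(4):
        a=P(p,ph);b=P(p,ph,.070);n=(b-a)/np.linalg.norm(b-a,axis=1)[:,None]
        w=9 if it==0 else 5; t=np.arange(-w,w+.01,.25); pts=[];ks=[]
        for i in range(len(ph)):
            X=a[i]+t[:,None]*n[i]
            if X.min()<3 or X[:,0].max()>556 or X[:,1].max()>210: continue
            g=np.gradient(cv2.remap(im.astype(np.float32),X[:,:1].astype(np.float32),X[:,1:].astype(np.float32),1).ravel())
            j=np.argmax(g)
            if g[j]>1.5: pts.append(X[j]);ks.append(i)
        pts=np.array(pts);ks=np.array(ks)
        f=lambda p:np.r_[((P(p,ph[ks])-pts)*n[ks]).sum(1),(p[:3]-[.097,0,-.017])/.004,p[3:]/.3]
        s=least_squares(f,p,loss='soft_l1'); p=s.x
    return np.r_[p[:3]*1000,np.degrees(p[3:])],len(ks),np.abs(f(p)[:-5]).mean()
E
python3 - <<'E'
from h import *
import pickle
c3=pickle.load(open('w3.pkl','rb'))[0]
c2=dict(c3);c2['frame']=cv2.imread('pics/w2.png')[:,:,::-1].copy()
# camera is rigid to the tool: use the w3 view and pose for both
M=T([.45733,.05271,.08548],[180,0,-7.52])
for c in (c2,c3):
    p,k,e=rimfit(c,M); print(np.round(p,2),k,e)
E
```

```text
[ 96.9   -2.4  -21.2   -0.34   0.24] 54 0.2062039162913889
[ 9.741e+01  4.800e-01 -1.972e+01  4.000e-02 -2.050e+00] 54 0.20023041071922518
```

Request:
play_rows --steps '[[[0, 0, -0.001, 0, 0.004, 0, 0], [0, 0, -0.001, 0, 0.005, 0, 0], [0.0001, 0, -0.002, 0, 0.006, 0, 0], [0.0002, 0, -0.002, 0, 0.006, 0, 0], [0.0002, 0, -0.002, 0, 0.006, 0, 0], [0.0001, 0, -0.001, 0, 0.004, 0, 0], [0, 0, -0.001, 0, 0, 0, 0], [0, 0, 0, 0, 0, 0, 0], [0, 0, 0, 0, 0, 0, 0]]]'

```text
time_s: 9.45
tool_pos: [0.4579, 0.0527, 0.0955]
tool_rot: [180.0, -1.8, -7.5]
force: [-0.3, 0.4, -1.6]
grip_width: 0.0132
grasp_force: 55.0
```

```bash
python3 - <<'E'
from h import *
import pickle
s=get_obs(); print(s['time_s'],s['tool_pos'],s['tool_rot'],s['force'],s['wrist_torque'])
c=save('wrist','w4.png'); cs=save('side','s4.png'); ct=save('top','t4.png');pickle.dump((c,cs,ct),open('w4.pkl','wb'))
c3=pickle.load(open('w3.pkl','rb'))[0]; c3['frame']=c['frame']
M=T([.45733,.05271,.08548],[180,0,-7.52])
print(rimfit(c3,M))
A=T(s['tool_pos'],s['tool_rot']); print('ball pred px',proj(c,(A@[.097,0,-.004,1])[:3]))
g=cv2.cvtColor(c['frame'],cv2.COLOR_RGB2GRAY)[30:100,245:320]
y,x=np.nonzero(g<110); print('ball px',x.mean()+245,y.mean()+30)
for f in ('w2','w3'):
    g=cv2.imread(f'pics/{f}.png',0)[30:100,245:320];y,x=np.nonzero(g<110); print('ball px',x.mean()+245,y.mean()+30)
E
```

```text
9.45 [0.45787087 0.05266587 0.09552229] [179.99639563  -1.77439013  -7.51743427] [-0.32925211  0.44641431 -1.63351024] [ 0.00787763  0.28324506 -0.02972064]
(array([ 9.72971842e+01,  4.53943739e-01, -1.97711151e+01, -4.61405583e-02,
       -1.75679540e+00]), 54, np.float64(0.19766536520739078))
ball pred px [280.58177033  66.29835309]
ball px 281.48641449120936 64.39158231220031
ball px 275.5405405405405 63.17151767151767
ball px 281.48428343100693 64.23708044752264
```

Request:
play_rows --steps '[[[0, 0.001, 0, 0.0003, 0, -0.01, 0], [0, 0.0019, 0, 0.0006, 0, -0.02, 0], [0, 0.0029, 0, 0.0009, 0, -0.03, 0], [0.0001, 0.0039, 0, 0.0012, 0, -0.04, 0], [0.0001, 0.00485, 0, 0.0016, 0, -0.05, 0], [0.0001, 0.00485, 0, 0.0016, 0, -0.05, 0], [0.0001, 0.00485, 0, 0.0016, 0, -0.05, 0], [0.0001, 0.00485, 0, 0.0016, 0, -0.05, 0], [0.0001, 0.00485, 0, 0.0016, 0, -0.05, 0], [0.0001, 0.00485, 0, 0.0016, 0, -0.05, 0], [0.0001, 0.00485, 0, 0.0016, 0, -0.05, 0], [0.0001, 0.00485, 0, 0.0016, 0, -0.05, 0]]]'

```text
time_s: 10.8
tool_pos: [0.4633, 0.0045, 0.0955]
tool_rot: [180.0, -1.8, 21.3]
force: [1.2, -0.2, -2.7]
grip_width: 0.0133
grasp_force: 55.0
```

Request:
play_rows --steps '[[[0.0001, 0.00485, 0, 0.0016, 0, -0.05, 0], [0.0001, 0.00485, 0, 0.0016, 0, -0.05, 0], [0.0001, 0.00485, 0, 0.0016, 0, -0.05, 0], [0.0001, 0.00485, 0, 0.0016, 0, -0.05, 0], [0.0001, 0.00485, 0, 0.0016, 0, -0.05, 0], [0.0001, 0.00485, 0, 0.0016, 0, -0.05, 0], [0.0001, 0.00485, 0, 0.0016, 0, -0.05, 0], [0.0001, 0.00485, 0, 0.0016, 0, -0.05, 0], [0.0001, 0.00485, 0, 0.0016, 0, -0.05, 0], [0.0001, 0.00485, 0, 0.0016, 0, -0.05, 0], [0.0001, 0.00485, 0, 0.0016, 0, -0.05, 0], [0.0001, 0.00485, 0, 0.0016, 0, -0.05, 0]]]'

```text
time_s: 12.0
tool_pos: [0.4989, -0.0407, 0.0955]
tool_rot: [-180.0, -1.8, 55.7]
force: [0.6, 0.8, -1.8]
grip_width: 0.0132
grasp_force: 55.0
```

Request:
play_rows --steps '[[[0.0001, 0.00485, 0, 0.0016, 0, -0.05, 0], [0.0001, 0.00485, 0, 0.0016, 0, -0.05, 0], [0.0001, 0.00485, 0, 0.0016, 0, -0.05, 0], [0.0001, 0.00485, 0, 0.0016, 0, -0.05, 0], [0.0001, 0.0044, 0, 0.0014, 0, -0.045, 0], [0.0001, 0.0039, 0, 0.0012, 0, -0.04, 0], [0.0001, 0.0034, 0, 0.0011, 0, -0.035, 0], [0, 0.0029, 0, 0.0009, 0, -0.03, 0], [0, 0.0019, 0, 0.0006, 0, -0.02, 0], [0, 0.001, 0, 0.0003, 0, -0.01, 0], [0, 0, 0, 0, 0, 0, 0], [0, 0, 0, 0, 0, 0, 0]]]'

```text
time_s: 13.2
tool_pos: [0.5322, -0.0549, 0.0955]
tool_rot: [-180.0, -1.8, 77.3]
force: [0.1, -0.0, -1.8]
grip_width: 0.0133
grasp_force: 55.0
```

```bash
python3 - <<'E'
from h import *
import pickle
s=get_obs(); print(s['time_s'],s['tool_pos'],s['tool_rot'],s['force'],s['wrist_torque'],s['qpos'])
c=save('wrist','w5.png'); ct=save('top','t5.png');pickle.dump((c,ct),open('w5.pkl','wb'))
A=T(s['tool_pos'],s['tool_rot'])
cv2.imwrite('pics/m5.png',np.vstack([c['frame'][:280,:,::-1],cv2.resize(ct['frame'][150:270,140:370,::-1],(560,292),interpolation=cv2.INTER_CUBIC)]))
E
```

```text
13.2 [ 0.53220333 -0.05486575  0.09554258] [-179.95469457   -1.80602355   77.31773152] [ 0.07249326 -0.00437624 -1.8178836 ] [-0.28032672  0.02912278 -0.03280152] [ 44.24580884  14.99914935 -44.79643271 107.04522941   9.88190961
  62.20191981 -16.82676595]
```

View pics/m5.png

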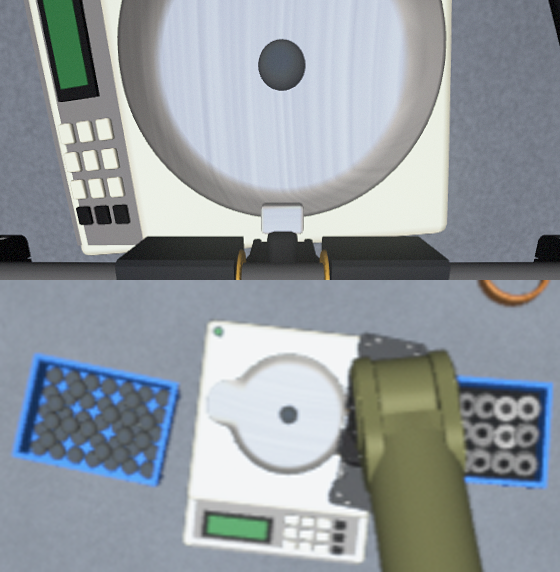

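Pan turned with its lip toward the ball bin and the ball centred at (282,65). Next I'll translate it over the bin and lower it.

Request:
play_rows --steps '[[[0.0012, -0.0007, 0.0002, 0, 0, 0, 0], [0.0023, -0.0013, 0.0005, 0, 0, -0.001, 0], [0.0035, -0.002, 0.0007, 0, 0, -0.001, 0], [0.0047, -0.0027, 0.001, 0, 0, -0.001, 0], [0.0059, -0.0033, 0.0012, 0, 0, -0.001, 0], [0.0059, -0.0033, 0.0012, 0, 0, -0.001, 0], [0.0059, -0.0033, 0.0012, 0, 0, -0.001, 0], [0.0059, -0.0033, 0.0012, 0, 0, -0.001, 0], [0.0059, -0.0033, 0.0012, 0, 0, 0, 0], [0.0059, -0.0033, 0.0012, 0, 0, 0, 0], [0.0059, -0.0033, 0.0012, 0, 0, 0, 0], [0.0059, -0.0033, 0.0012, 0, 0, 0, 0]]]'

```text
time_s: 14.5
tool_pos: [0.5125, 0.0106, 0.0854]
tool_rot: [-180.0, -1.8, 77.7]
force: [-0.1, -0.1, -3.5]
grip_width: 0.0136
grasp_force: 55.0
```

Request:
play_rows --steps '[[[0.0059, -0.0033, 0.0012, 0, 0, 0, 0], [0.0059, -0.0033, 0.0012, 0, 0, 0, 0], [0.0047, -0.0027, 0.001, 0, 0, 0, 0], [0.0035, -0.002, 0.0007, 0, 0, 0, 0], [0.0023, -0.0013, 0.0005, 0, 0, 0, 0], [0.0012, -0.0007, 0.0002, 0, 0, 0, 0], [0, 0, 0, 0, 0, 0, 0], [0, 0, 0, 0, 0, 0, 0], [0, 0, 0, 0, 0, 0, 0]]]'

```text
time_s: 15.4
tool_pos: [0.5048, 0.0357, 0.0814]
tool_rot: [-180.0, -1.8, 77.7]
force: [1.1, -0.3, -2.7]
grip_width: 0.0133
grasp_force: 55.0
```

```bash
python3 - <<'E'
from h import *
import pickle
s=get_obs(); print(s['time_s'],s['tool_pos'],s['tool_rot'],s['force'],s['wrist_torque'])
c=save('wrist','w6.png'); ct=save('top','t6.png');cs=save('side','s6.png');pickle.dump((c,ct,cs),open('w6.pkl','wb'))
c3=pickle.load(open('w3.pkl','rb'))[0]; c3['frame']=c['frame']
try: print(rimfit(c3,T([.45733,.05271,.08548],[180,0,-7.52])))
except Exception as e: print(e)
cv2.imwrite('pics/m6.png',np.hstack([cv2.resize(ct['frame'][160:260,140:300,::-1],(400,250),interpolation=cv2.INTER_CUBIC),cv2.resize(cs['frame'][180:305,175:375,::-1],(400,250),interpolation=cv2.INTER_CUBIC)]))
a=cv2.imread('pics/m6.png'); b=cv2.resize(c['frame'][:300,:,::-1],(640,343)); b=np.pad(b,((0,0),(0,160),(0,0))); cv2.imwrite('pics/m6.png',np.vstack([a,b]))
E
```

```text
15.4 [0.5048491 0.0357226 0.0814252] [-179.98029307   -1.80866963   77.69645914] [ 1.05016285 -0.31926559 -2.68540891] [-2.67131829e-01 -7.70764497e-02 -2.38987210e-04]
(array([ 96.33953541,   0.66734321, -19.89921703,   0.51497469,
         0.42661521]), 36, np.float64(0.4183768088236215))
```

View pics/m6.png

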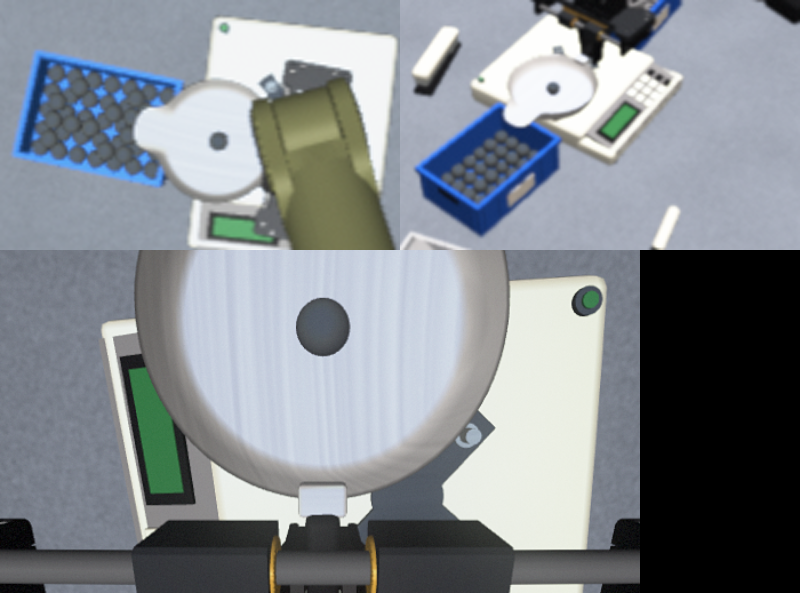

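The lip is over the bin at about top pixel (194,213), the ball is centred in the dish, and everything else is undisturbed. Last step is a numeric check of the lip in the bin's frame.

```bash
python3 - <<'E'
from h import *
import pickle
c,ct,cs=pickle.load(open('w6.pkl','rb'))
lt=(140+135*.4,160+132*.4); ls=(175+(509-400)*.5,180+123*.5)
print('lip tri',tri([(ct,*lt),(cs,*ls)]), atz(ct,*lt,.085))
b=tri([(ct,140+218*.4,160+141*.4),(cs,175+(553-400)*.5,180+88*.5)]);print('ball',b)
L=atz(ct,*lt,.085); 
q=[atz(ct,140+x*.4,160+y*.4,.065) for x,y in [(183,82),(163,187),(15,156),(38,54)]]; print(np.round(q,4))
M=(q[0]+q[1])/2; F=(q[2]+q[3])/2; d=(F-M)[:2]/np.linalg.norm((F-M)[:2])
e=(L-M)[:2]; print('bin yaw dir',np.degrees(np.arctan2(d[1],d[0])),'depth',e@d,'lat',e[0]*d[1]-e[1]*d[0])
g=cv2.cvtColor(c['frame'],cv2.COLOR_RGB2GRAY)[30:100,245:320];y,x=np.nonzero(g<110);print('ball px',x.mean()+245,y.mean()+30)
E
```

```text
lip tri [0.54024874 0.22597246 0.08983827] [0.53549392 0.22401321 0.085     ]
ball [0.52323969 0.12958334 0.08722517]
[[0.5935 0.1698 0.065 ]
 [0.4724 0.1955 0.065 ]
 [0.513  0.3672 0.065 ]
 [0.6313 0.3387 0.065 ]]
bin yaw dir 77.02836550500051 depth 0.04089246366510893 lat -0.006819387912936544
ball px 282.10551687198716 66.97696839850028
```

Request:
play_rows --steps '[[[0, 0, 0, 0, 0, 0, 0], [0, 0, 0, 0, 0, 0, 0], [0, 0, 0, 0, 0, 0, 0], [0, 0, 0, 0, 0, 0, 0], [0, 0, 0, 0, 0, 0, 0], [0, 0, 0, 0, 0, 0, 0], [0, 0, 0, 0, 0, 0, 0], [0, 0, 0, 0, 0, 0, 0]]]'

```text
time_s: 16.35
tool_pos: [0.5047, 0.036, 0.0814]
tool_rot: [-180.0, -1.8, 77.7]
force: [0.1, 0.5, -2.5]
grip_width: 0.0135
grasp_force: 55.0
```

```bash
python3 - <<'E'
from h import *
c=read_camera('wrist')
# rim bottom row and ball in w4 (checked level) vs now
for n,f in [('w4',cv2.imread('pics/w4.png',0)),('w5',cv2.imread('pics/w5.png',0)),('w6',cv2.imread('pics/w6.png',0)),('now',cv2.cvtColor(c['frame'],cv2.COLOR_RGB2GRAY))]:
    g=f[30:100,245:320];y,x=np.nonzero(g<110)
    k=f[195:225,275:290].mean(1); 
    print(n,'ball',x.mean()+245,y.mean()+30,'n',len(x),'neck edge',195+np.argmax(np.diff(k)), 'neck cols',[int(v) for v in np.nonzero(np.diff(f[212,250:315].astype(int))>25)[0][:3]+250])
s=get_obs();print(s['time_s'],np.abs(s['joint_velocities']).max(),s['tool_rot'],s['force'])
E
```

```text
w4 ball 281.4744408945687 64.39563365282214 n 1878 neck edge 205 neck cols [261]
w5 ball 281.3304904051173 64.56609808102345 n 1876 neck edge 205 neck cols [260, 261]
w6 ball 282.1118843683083 66.96520342612419 n 1868 neck edge 205 neck cols [261]
now ball 282.10433386837883 66.95452113429641 n 1869 neck edge 205 neck cols [261]
16.4 0.09947753547911026 [-179.97184149   -1.81091854   77.72978428] [-0.29075109  0.60298202 -1.50351975]
```

```bash
python3 -c "from cell import *; print(sign_off())"
```

```text
the job is handed in; nothing more can be done
None
```

I handed the job in at about 16.4 s: the gripper alone holds the pan still and level to within about 1°, its lip about 40 mm inside and 20 mm above the ball bin's near edge, and the ball rests about 1 mm from the dish's middle.

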